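Feel for the blind hole of a spacer and hold it hole-up

ROBOT

A 6-joint arm with a two-finger parallel gripper is mounted at the origin on the work surface. World frame = base frame: x ahead of the robot, y to its left, z up, the work surface at z = 0. Lengths are in m, angles in rad, forces in N, time in s.
With the tool pointing down it reaches from about 0.3 to 0.775 m from the base axis. Payload 14.6 kg.
Tool frame: the origin (TCP) lies on the centre line of the jaws, within the pads' length; the fingertips stand 19 mm ahead of it and the grasp point (between the pads) is the TCP; y points along the fingers, x is the direction in which the jaws open and shut, and the axes are right-handed (so a half turn about y gives the same grasp; the last joint's range is limited). The gripper opens to 94 mm and grips with 3 to 60 N. Pads are 16 mm wide; open, the fingers measure 119 mm over their backs; the gripper's body (75 mm by 177 mm) begins 78 mm behind the grasp point.
Start: joints at [1.214, 0.3, 1.521, -0, 1.321, -0.067], TCP at [0.157, 0.527, 0.224] pointing down, gripper open.
Joint ranges: [-3.03, 3.03], [-0.79, 2.21], [0.23, 2.52], [-1.04, 4.18], [0, 3.07], [-2.55, 2.55]. Speed limits (rad/s): [2.22, 2.22, 2.57, 3.14, 3.14, 3.14].

INTERFACE

Orientations are given as [roll, pitch, yaw] about the fixed x, y, z axes, in that order (R = Rz(yaw) Ry(pitch) Rx(roll)).
In Python, from station import ctrl, optics gives the robot as it stands.
- The arm moves only by the tool jog_arm, never from a script. Its argument "targets" is a list of rows, each a list of 3 entries, a list of its own where there are three numbers: the finger opening in cm, from 0 to 9.4, then the shift along the tool's x, y, z in cm, then the turn about the tool's y in rad. A call has 1 to 10 rows; each row is the pose to reach, as a shift and turn from the pose commanded when the call began, along the tool's axes at that moment; what a row does not reach only later rows make up. A row lasts 1/10 s, in which the tool goes at most 50 mm and 8.59 degrees, less where a joint would pass 70% of its speed; a pose out of reach is approached as far as the arm can. A call with a gripper value outside its range is refused whole. The fingers move at their own pace and stop on an object; "grip_force" is the grip in N (left out, the last holds). Time passes only in rows, so rows that repeat a pose let the fingers close. It gives the time, the measured TCP pose, the force and the opening at its end, in the units of the state.
- ctrl.get_obs(): the state, without advancing time (a new reading comes with each control period).
- optics.camera(name): name is "scene" or "side" or "wrist"; returns a dict with "img" (400x640x3 uint8, red, green, blue), "range_z" (400x640 float32, m along the optical axis (not along the pixel's ray), 0 where there is no reading), "camera_matrix" (3x3 intrinsics, pixels), "world_to_cam" (4x4, takes a point from world to camera coordinates); the wrist camera has in their place "mount" (4x4, takes a point from camera to tool coordinates, whose origin is the TCP and whose axes are the tool frame's). Camera axes: x right, y up, looking along -z (the intrinsics and any distortion apply to the point x, -y, -z); pixel columns grow to the right and rows downward; lengths in m; the calibration is good to about 2 mm. A picture is of the moment at which its call begins: read the wrist's pose just before it.
- ctrl.hand_in(): hands the job in, once; it reports no verdict.
The state is a dict: "time_s": time; "qpos": joint angles; "joint_vel": joint speeds; "tau": joint torques, N m; "ee_pos": TCP position; "eef_rot": TCP orientation; "force": force on the tool from outside, world axes, zero at the start; "moment": the same for the moment, N m; "grip_width": finger opening in m.
Only numpy, scipy, OpenCV 4.12 (cv2) and the standard library are available. Lean on these libraries where they do the work, as an engineer would, in place of code of your own. Each camera call takes 0.05 s, during which the arm holds its last target. There are 200 camera calls.

TASK

Take the square spacer that lies on the round rubber mat, turn it end-down and press it lightly on the tip of the upright pin to feel whether its blind hole is at the bottom (the pin goes in) or not (the solid end rests on the pin). Then finish holding it in the gripper, still, with the hole pointing straight up, the middle of the spacer at least 12 cm above the bench and touching nothing else, turning it over first if the hole was at the bottom. Leave the other spacer where it lies and do not knock over or shove the thread cone, the oil bottle or the brush wheel.

Things in the scene. Friction and masses are not known exactly. Their poses are not given: they have to be found in the camera images.
- spacer_a_center (a point): plain aluminium square bar, 40 x 40 x 60 mm long, about 0.24 kg, lying on a long side. One square end has a round blind hole in its middle, 22 mm wide, 24 mm deep; the other end is solid. Point: the bar's centre; x runs along its length, but which end (+x or -x) has the hole is not told: feel or look. It may lie on the mat or on the plate
- spacer_b_center (a point): the second spacer, alike: plain aluminium square bar, 40 x 40 x 60 mm long, about 0.24 kg, lying on a long side. One square end has a round blind hole in its middle, 22 mm wide, 24 mm deep; the other end is solid. Point: the bar's centre; x runs along its length, but which end (+x or -x) has the hole is not told: feel or look. It may lie on the mat or on the plate
- mat: round black rubber mat, 140 mm across, 4 mm thick, fixed to the bench; origin at the centre of its underside, on the bench surface. The spacer to be tested lies on it.
- plate: square steel plate, 130 x 130 mm, 4 mm thick, fixed; origin at the centre of its underside. The spacer to be left alone lies on it. Mat and plate may change sides.
- pin_tip (a point): top of the fixed, rigid, upright steel test pin, 10 mm thick, 30 mm tall on a base plate 70 x 70 x 8 mm; the tip is 38 mm above the bench. The pin is longer than the hole is deep: with the hole down a spacer's lower end stops 24 mm below the tip, with the solid end down it stops at the tip
- stand: the test pin's stand (base plate and pin, fixed); origin at the centre of the base's underside, straight below the pin tip.
- cone: bystander: upright green thread cone, 66 mm across the foot, 145 mm tall, loose; origin at the centre of its underside.
- oiler: bystander: upright white oil bottle with black cap, 56 mm across, 150 mm tall, loose; origin at the centre of its underside.
- brushwheel: bystander: black round brush wheel lying flat, 72 mm across, 20 mm high, loose; origin at the centre of its underside.
Things that resemble listed ones, but are neither listed nor needed, are in the scene too. What is shaped like the part that bears spacer_a_center but brown is not meant. There is more than one size of the stand; the job needs the smaller.

How it is judged:
By the outcome, as a careful person would: the job done as asked, in the order asked, and still so for the second after the job is handed in, while the arm keeps its last pose, push and grip.
It also fails if it takes over 61 s, if anything falls off the work surface, if the arm or the gripper's body presses on something with over 40 N, if the wrist force passes 120 N, or if a joint passes its speed limit or range.

## Working session

There is one attempt and no reset: what is moved stays moved. The work goes in short steps, Python scripts to look and compute and a tool call to move; the robot and the scene stay as the last step left them, time stands still between calls to the robot, and variables do not carry over. Pictures are saved under pics/ and viewed, about 8 in all and at most 12, crops included, and the job is handed in when it is done.

Besides the shell and the picture viewer there is one more tool, called after "Emit:" as a command line: name --argument value ..., lists and objects as JSON in quotes. jog_arm: Moves the arm, as the interface text tells. Its arguments: {"type":"object","properties":{"targets":{"type":"array","items":{"type":"array"}},"grip_force":{"type":"number"}},"required":["targets"]}

```bash
ls; mkdir -p pics; python3 - <<'E'
from station import ctrl, optics
import cv2, numpy as np, pickle
o=ctrl.get_obs(); print({k:np.round(v,3) for k,v in o.items()})
d={}
for n in ("scene","side"):
    c=optics.camera(n); d[n]=c
    cv2.imwrite(f"pics/{n}0.png",c["img"][:,:,::-1]); print(n,c.keys(),np.round(c["camera_matrix"],1).tolist(),np.round(c["world_to_cam"],3).tolist(), (c["range_z"]>0).mean())
pickle.dump(d,open("d0.pkl","wb"))
E
```

```text
pics
{'time_s': np.float64(0.0), 'qpos': array([ 1.214,  0.3  ,  1.522,  0.   ,  1.321, -0.067]), 'joint_vel': array([-0.001, -0.   , -0.002, -0.   , -0.   ,  0.001]), 'tau': array([-2.0000e-03, -5.3181e+01, -3.5273e+01,  7.1000e-02,  2.4000e-02,
       -0.0000e+00]), 'ee_pos': array([0.157, 0.527, 0.224]), 'eef_rot': array([-1.571e+00,  1.000e-03,  1.281e+00]), 'force': array([-0.359,  0.627, -0.172]), 'moment': array([-0.026,  0.012,  0.015]), 'grip_width': np.float64(0.094)}
scene dict_keys(['img', 'range_z', 'camera_matrix', 'world_to_cam']) [[361.5, 0.0, 323.4], [0.0, 361.5, 205.2], [0.0, 0.0, 1.0]] [[-0.371, 0.928, 0.005, 0.193], [-0.557, -0.227, 0.799, 0.271], [0.743, 0.294, 0.601, -1.482], [0.0, 0.0, 0.0, 1.0]] 0.994703125
side dict_keys(['img', 'range_z', 'camera_matrix', 'world_to_cam']) [[421.7, 0.0, 320.6], [0.0, 421.7, 201.1], [0.0, 0.0, 1.0]] [[0.665, -0.747, -0.009, -0.38], [0.584, 0.512, 0.63, -0.357], [-0.466, -0.424, 0.776, -0.991], [0.0, 0.0, 0.0, 1.0]] 0.99605078125
```

View pics/scene0.png

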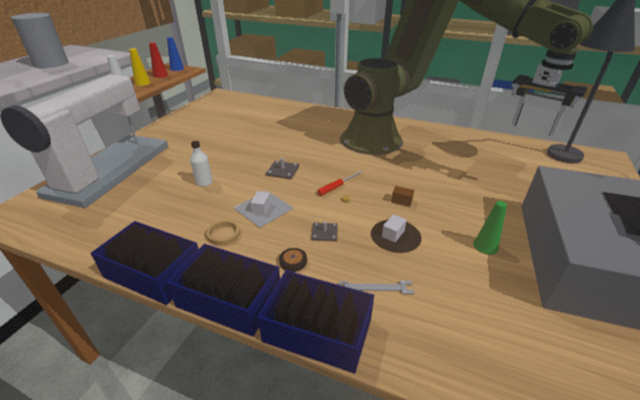

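View pics/side0.png

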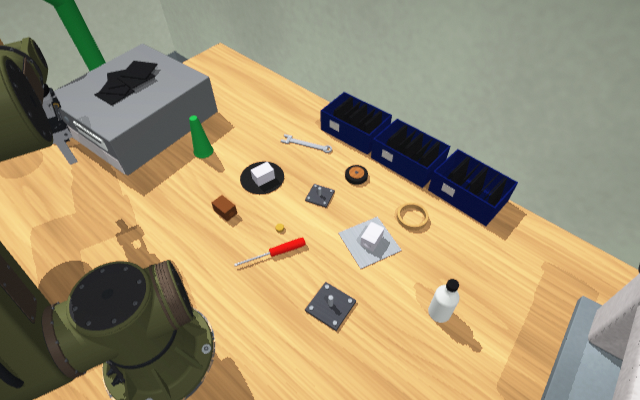

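The scene image shows:
- **Mat:** at (396,235), with a light spacer at (395,229). The brown block at (402,196) is a decoy.
- **Plate:** at (263,208), with the other spacer.
- **Stands:** two of them, at (283,169) and (324,232).
- **Bystanders:** oiler (201,165), brush wheel (293,258) and cone (490,228).

Next I'll measure these.

```bash
cat > h.py <<'E'
import numpy as np, cv2, pickle
def cloud(c, T=None):
    """world xyz per pixel from depth; T = cam->world"""
    K=c["camera_matrix"]; z=c["range_z"].astype(float); v,u=np.mgrid[:z.shape[0],:z.shape[1]]
    P=np.stack([(u-K[0,2])/K[0,0]*z, -(v-K[1,2])/K[1,1]*z, -z, np.ones_like(z)],-1)
    if T is None: T=np.linalg.inv(c["world_to_cam"])
    return (P@T.T)[...,:3]
E
python3 - <<'E'
from h import *
d=pickle.load(open("d0.pkl","rb"))
boxes={"scene":dict(mat=(365,210,428,256),plate=(230,186,298,226),standL=(262,156,302,182),standR=(308,218,342,243),cone=(470,195,515,258),oiler=(186,138,216,190),brush=(276,246,310,272),brown=(388,184,418,208),wrench=(335,278,415,297)),
"side":dict(mat=(238,158,288,195),plate=(335,215,402,270),standL=(303,280,358,332),standR=(302,180,338,210),cone=(185,110,218,160),oiler=(425,275,465,325),brush=(343,163,371,186),brown=(210,193,240,222))}
for n in d:
    P=cloud(d[n]); print(n,"bench z",np.round(np.median(P[250:300,420:520,2] if n=="scene" else P[330:380,400:480,2]),4))
    for k,(a,b,e,f) in boxes[n].items():
        Q=P[b:f,a:e].reshape(-1,3)
        for lo in (0.0025,0.03):
            q=Q[(Q[:,2]>lo)&(Q[:,2]<.2)]
            if len(q)>5:
                r=cv2.minAreaRect((q[:,:2]*1000).astype(np.float32))
                print(" ",k,lo,len(q),"ctr",np.round(q.mean(0),3),"rect mm",np.round(r[0]),np.round(r[1]),round(r[2]),"zmax",round(q[:,2].max(),3))
im=d["scene"]["img"][150:275,220:440,::-1]; im2=d["side"]["img"][140:340,200:420,::-1]
a=cv2.resize(im,(0,0),fx=3.6,fy=3.6,interpolation=3)[:450]; cv2.imwrite("pics/cropA.png",a)
E
```

```text
scene bench z -0.0011
  mat 0.0025 1022 ctr [0.557 0.227 0.016] rect mm [545. 228.] [134. 139.] 59 zmax 0.046
  mat 0.03 278 ctr [0.549 0.22  0.041] rect mm [544. 219.] [42. 64.] 77 zmax 0.046
  plate 0.0025 867 ctr [ 0.592 -0.172  0.016] rect mm [ 591. -209.] [182. 186.] 70 zmax 0.047
  plate 0.03 227 ctr [ 0.585 -0.177  0.041] rect mm [ 581. -180.] [64. 41.] 10 zmax 0.047
  standL 0.0025 428 ctr [ 0.363 -0.218  0.011] rect mm [ 357. -219.] [102.  97.] 7 zmax 0.051
  standL 0.03 22 ctr [ 0.359 -0.22   0.043] rect mm [ 357. -222.] [15. 11.] 25 zmax 0.051
  standR 0.0025 435 ctr [0.612 0.04  0.008] rect mm [611.  41.] [77. 72.] 23 zmax 0.039
  standR 0.03 12 ctr [0.61  0.039 0.035] rect mm [609.  41.] [ 7. 10.] 52 zmax 0.039
  cone 0.0025 1010 ctr [0.512 0.459 0.068] rect mm [398. 491.] [ 82. 302.] 79 zmax 0.145
  cone 0.03 767 ctr [0.511 0.459 0.085] rect mm [505. 460.] [53. 40.] 79 zmax 0.145
  oiler 0.0025 663 ctr [ 0.534 -0.424  0.072] rect mm [ 434. -514.] [301.  96.] 37 zmax 0.152
  oiler 0.03 533 ctr [ 0.534 -0.423  0.086] rect mm [ 531. -429.] [41. 54.] 23 zmax 0.152
  brush 0
[... 1166 characters left out ...]
andR 0.03 10 ctr [0.603 0.034 0.036] rect mm [603.  34.] [7. 6.] 41 zmax 0.041
  cone 0.0025 971 ctr [0.517 0.492 0.055] rect mm [540. 529.] [243. 111.] 50 zmax 0.147
  cone 0.03 635 ctr [0.507 0.482 0.077] rect mm [528. 524.] [206.  81.] 51 zmax 0.147
  oiler 0.0025 1008 ctr [ 0.511 -0.439  0.079] rect mm [ 561. -430.] [150.  98.] 30 zmax 0.153
  oiler 0.03 800 ctr [ 0.507 -0.44   0.096] rect mm [ 514. -439.] [46. 55.] 2 zmax 0.153
  brush 0.0025 395 ctr [ 0.737 -0.001  0.016] rect mm [748.   4.] [94. 85.] 38 zmax 0.025
  brown 0.0025 425 ctr [0.372 0.199 0.029] rect mm [386. 220.] [110.  86.] 49 zmax 0.045
  brown 0.03 260 ctr [0.374 0.202 0.039] rect mm [375. 203.] [63. 42.] 90 zmax 0.045
```

View pics/cropA.png

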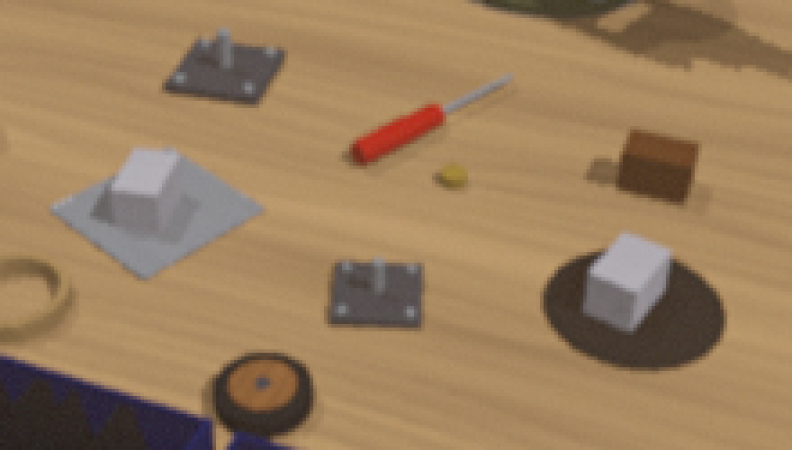

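Candidates checked:
- **Spacer to test:** the light one on the black mat, crop (628,285). The brown block at (657,165) and the spacer on the steel plate are not meant.
- **Stand:** the right one, crop (378,290). Its base is about 72 mm and its tip is at z≈38 mm. The left one is about 100 mm with its tip at 51 mm.

Now I'll move above the mat.

Emit:
jog_arm --targets '[[9.4,[-18.8,0,-45.8],-0.06],[9.4,[-18.8,0,-45.8],-0.06],[9.4,[-18.8,0,-45.8],-0.06],[9.4,[-18.8,0,-45.8],-0.06],[9.4,[-18.8,0,-45.8],-0.06],[9.4,[-18.8,0,-45.8],-0.06],[9.4,[-18.8,0,-45.8],-0.06],[9.4,[-18.8,0,-45.8],-0.06],[9.4,[-18.8,0,-45.8],-0.06],[9.4,[-18.8,0,-45.8],-0.06]]' --grip_force 3

```text
time_s: 1.1
ee_pos: [0.5438, 0.2141, 0.2242]
eef_rot: [-1.57, 0.0, 1.34]
force: [-0.1, 0.5, 0.6]
grip_width: 0.0943
```

```bash
cat >> h.py <<'E'
from scipy.spatial.transform import Rotation as R
def tool(o):
    T=np.eye(4); T[:3,:3]=R.from_euler("xyz",o["eef_rot"]).as_matrix(); T[:3,3]=o["ee_pos"]; return T
def wrist(name):
    from station import ctrl, optics
    o=ctrl.get_obs(); c=optics.camera("wrist"); cv2.imwrite(f"pics/{name}.png",c["img"][:,:,::-1])
    return o,c,cloud(c,tool(o)@c["mount"])
def rect(P,lo,hi,m=None):
    s=(P[...,2]>lo)&(P[...,2]<hi)
    if m is not None: s&=m
    q=P[s]; r=cv2.minAreaRect((q[:,:2]*1000).astype(np.float32)); return r,q
E
python3 - <<'E'
from h import *
o,c,P=wrist("w1")
print(np.round(c["mount"],3).tolist(),np.round(c["camera_matrix"],1).tolist())
near=np.hypot(P[...,0]-.542,P[...,1]-.216)<.07
r,q=rect(P,.035,.055,near); print(r,q.mean(0),len(q))
d=pickle.load(open("d0.pkl","rb"))
a=cv2.resize(d["side"]["img"][150:200,225:295,::-1],(560,400),interpolation=3)
w=cv2.resize(c["img"][:,:,::-1],(640,400))[:, :]
cv2.imwrite("pics/c2.png",np.vstack([np.hstack([cv2.resize(w,(400,250)),cv2.resize(a,(350,250))])]))
E
```

```text
[[1.0, -0.0, 0.0, 0.001], [0.0, 0.25, -0.968, -0.16], [0.0, 0.968, 0.25, 0.072], [0.0, 0.0, 0.0, 1.0]] [[359.1, 0.0, 324.1], [0.0, 359.1, 197.4], [0.0, 0.0, 1.0]]
((542.70263671875, 219.5323028564453), (39.967979431152344, 59.840614318847656), 76.93477630615234) [0.54168982 0.21975867 0.04430191] 2549
```

View pics/c2.png

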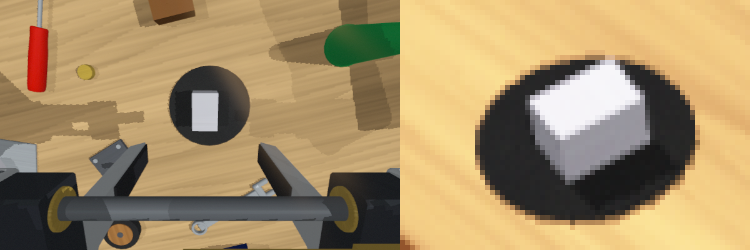

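The top face measures 40×60 mm at (0.5427, 0.2195), with its long axis at −13.1°. No hole shows in either fixed view. I'll descend for a closer look at the −x end.

Emit:
jog_arm --targets '[[9.4,[0.5,11,0.2],0],[9.4,[0.5,11,0.2],0],[9.4,[0.5,11,0.2],0],[9.4,[0.5,11,0.2],0]]'

```text
time_s: 1.55
ee_pos: [0.541, 0.2213, 0.1138]
eef_rot: [-1.568, 0.002, 1.341]
force: [0.7, 0.9, 1.2]
grip_width: 0.094
```

```bash
python3 - <<'E'
from h import *
o,c,P=wrist("w2")
print(o["time_s"],o["ee_pos"],o["eef_rot"],o["force"])
near=np.hypot(P[...,0]-.542,P[...,1]-.216)<.07
r,q=rect(P,.035,.055,near); print(r,q.mean(0),len(q))
v,u=np.where(near&(P[...,2]>.008)&(P[...,2]<.055)); a,b,e,f=u.min()-10,v.min()-10,u.max()+10,v.max()+10; print(a,b,e,f)
cv2.imwrite("pics/w2c.png",cv2.resize(c["img"][b:f,a:e,::-1],(0,0),fx=4,fy=4,interpolation=3)[:600,:800])
E
```

```text
1.55 [0.54103717 0.22130925 0.11375902] [-1.56843074e+00  1.51778105e-03  1.34125963e+00] [0.72400551 0.89109522 1.17341466]
((542.5014038085938, 219.27626037597656), (40.20919418334961, 60.407310485839844), 76.62786102294922) [0.54090231 0.21966358 0.04421882] 5209
280 157 360 270
```

View pics/w2c.png

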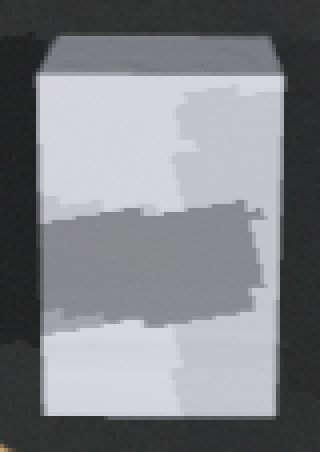

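```bash
python3 - <<'E'
from h import *
from station import ctrl,optics
d=pickle.load(open("d0.pkl","rb"))
c=optics.camera("wrist"); o=ctrl.get_obs(); print(o["ee_pos"])
th=np.radians(-13.2); ax=np.array([np.cos(th),np.sin(th)]); ay=np.array([-ax[1],ax[0]])
for n,P,sg,im in (("scene",cloud(d["scene"]),1,d["scene"]["img"]),("wrist",cloud(c,tool(o)@c["mount"]),-1,c["img"]),("side",cloud(d["side"]),-1,d["side"]["img"])):
    Q=P[...,:2]-(.5425,.2193); s=(Q@ax)*sg; t=Q@ay; z=P[...,2]
    m=(z>.009)&(z<.039)&(abs(t)<.017)&(s>-.005)&(s<.045)
    print(n,m.sum())
    for zz in (.012,.018,.024,.03,.036):
        k=m&(abs(z-zz)<.003); print("  z",zz,[(round(1e3*np.median(s[k&(abs(t-tt)<.004)]),1) if (k&(abs(t-tt)<.004)).any() else None, int(im[k&(abs(t-tt)<.004)].mean()) if (k&(abs(t-tt)<.004)).any() else None) for tt in (-.014,-.007,0,.007,.014)])
E
```

```text
[0.54249244 0.22177506 0.11684789]
scene 105
  z 0.012 [(np.float64(30.5), 109), (np.float64(24.3), 110), (np.float64(19.1), 108), (np.float64(29.2), 108), (np.float64(30.8), 111)]
  z 0.018 [(np.float64(27.0), 110), (np.float64(22.7), 110), (None, None), (np.float64(30.3), 108), (np.float64(31.4), 110)]
  z 0.024 [(np.float64(27.7), 110), (np.float64(21.2), 107), (None, None), (None, None), (np.float64(31.4), 108)]
  z 0.03 [(np.float64(29.9), 109), (np.float64(28.9), 107), (None, None), (np.float64(28.9), 109), (np.float64(29.9), 109)]
  z 0.036 [(np.float64(30.0), 108), (np.float64(30.5), 107), (np.float64(29.4), 109), (np.float64(29.7), 109), (np.float64(30.5), 110)]
wrist 333
  z 0.012 [(np.float64(29.2), 125), (np.float64(29.2), 126), (np.float64(29.1), 126), (np.float64(29.0), 126), (np.float64(29.0), 126)]
  z 0.018 [(np.float64(29.1), 126), (np.float64(29.1), 126), (np.float64(29.1), 126), (np.float64(29.1), 126), (np.float64(29.0), 125)]
  z 0.024 [(np.float64(29.2), 126), (np.float64(29.2), 127), (np.float64(29.1), 127), (np.float64(29.1), 127), (np.float64(29.1), 124)]
  
[... 189 characters left out ...]
25), (np.float64(29.2), 125), (np.float64(29.2), 124), (np.float64(29.2), 125)]
side 26
  z 0.012 [(np.float64(29.5), 134), (np.float64(31.4), 114), (np.float64(31.3), 119), (np.float64(31.8), 113), (None, None)]
  z 0.018 [(None, None), (np.float64(31.1), 133), (np.float64(30.5), 134), (np.float64(30.5), 133), (np.float64(30.8), 132)]
  z 0.024 [(np.float64(30.8), 135), (np.float64(30.7), 135), (np.float64(30.2), 134), (np.float64(30.6), 132), (None, None)]
  z 0.03 [(None, None), (np.float64(31.5), 135), (np.float64(30.0), 135), (np.float64(30.5), 129), (np.float64(30.6), 106)]
  z 0.036 [(np.float64(30.3), 171), (None, None), (None, None), (np.float64(31.4), 133), (np.float64(30.6), 129)]
```

The depth in the scene view shows a recess at the centre of the +x end (s drops from 30 to about 20 mm). The −x end is flat at 29–30 mm in both the wrist and side views. So I'll grip lightly near the +x end, and the solid −x end will swing down.

Emit:
jog_arm --targets '[[9.4,[-0.2,0,-2.2],0],[9.4,[-0.2,4,-2.2],0],[9.4,[-0.2,7,-2.2],0],[9.4,[-0.2,8.5,-2.2],0],[9.4,[-0.2,8.5,-2.2],0],[9.4,[-0.2,8.5,-2.2],0]]'

```text
time_s: 2.25
ee_pos: [0.5635, 0.2148, 0.0316]
eef_rot: [-1.573, -0.001, 1.341]
force: [-0.1, 1.0, 0.5]
grip_width: 0.0939
```

```bash
python3 - <<'E'
from station import ctrl
o=ctrl.get_obs(); print(o["ee_pos"],o["eef_rot"],o["force"])
E
```

```text
[0.5635326  0.21481236 0.03160522] [-1.57311028e+00 -1.34711342e-03  1.34118602e+00] [-0.14345038  1.04759905  0.51047287]
```

Emit:
jog_arm --targets '[[3.5,[0,0,0],0],[3.5,[0,0,0],0],[3.5,[0,0,0],0],[3.5,[0,0,0],0],[3.5,[0,0,0],0],[3.5,[0,0,0],0],[3.5,[0,0,0],0],[3.5,[0,0,0],0]]' --grip_force 4

```text
time_s: 3.05
ee_pos: [0.5625, 0.2143, 0.0294]
eef_rot: [-1.571, 0.0, 1.341]
force: [-0.6, -1.6, 0.5]
grip_width: 0.0401
```

Emit:
jog_arm --targets '[[3.5,[0,-0.5,0],0],[3.5,[0,-1,0],0],[3.5,[0,-2,0],0],[3.5,[0,-3,0],0],[3.5,[0,-4,0],0],[3.5,[0,-5,0],0],[3.5,[0,-5.5,0],0],[3.5,[0,-5.5,0],0],[3.5,[0,-5.5,0],0]]'

```text
time_s: 3.95
ee_pos: [0.5624, 0.2143, 0.0842]
eef_rot: [-1.57, 0.0, 1.341]
force: [-0.0, -0.3, -1.8]
grip_width: 0.0397
```

```bash
python3 - <<'E'
from h import *
from station import optics
o,c,P=wrist("w3"); s=optics.camera("scene"); e=optics.camera("side")
print(o["time_s"],o["ee_pos"],o["force"],o["grip_width"])
cr=lambda i,a,b,w,h:cv2.resize(i[b:b+h,a:a+w,::-1],(400,300),interpolation=3)
cv2.imwrite("pics/c3.png",np.vstack([np.hstack([cr(s["img"],350,155,120,90),cr(e["img"],200,120,120,90)]),np.hstack([cr(c["img"],200,130,240,180),np.zeros((300,400,3),np.uint8)])]))
E
```

```text
3.95 [0.56235988 0.21431504 0.08420799] [-0.04746177 -0.28639909 -1.76117722] 0.03967986224909461
```

View pics/c3.png

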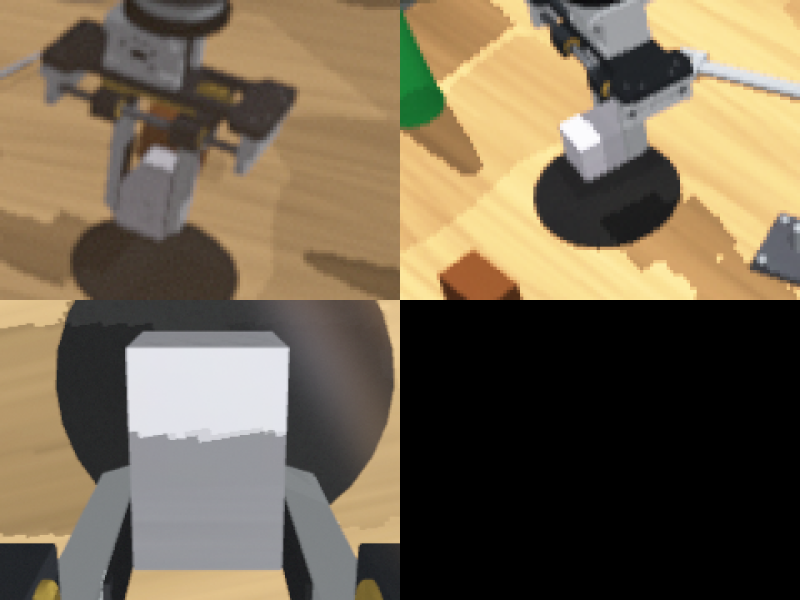

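At 4 N it is carried level: the patch friction beats gravity. I'll set it back, regrip only with the fingertips at the top near the +x end with a light grip, and tip it up about its far edge on the mat.

Emit:
jog_arm --targets '[[3.5,[0,2.5,0],0],[3.5,[0,4.5,0],0],[3.5,[0,5.4,0],0],[3.5,[0,5.4,0],0],[5.5,[0,5.4,0],0],[5.5,[0,5.4,0],0],[5.5,[0,5.4,0],0],[5.5,[0,2.9,-0.4],0],[5.5,[0,2.9,-0.4],0],[5.5,[0,2.9,-0.4],0]]'

```text
time_s: 5.1
ee_pos: [0.5666, 0.2135, 0.0558]
eef_rot: [-1.572, -0.001, 1.341]
force: [-0.4, 1.0, -0.8]
grip_width: 0.0547
```

Emit:
jog_arm --targets '[[3.5,[0,0,0],0],[3.5,[0,0,0],0],[3.5,[0,0,0],0],[3.5,[0,0,0],0],[3.5,[0,0,0],0]]' --grip_force 3.5

```text
time_s: 5.6
ee_pos: [0.5662, 0.2134, 0.0551]
eef_rot: [-1.57, 0.0, 1.341]
force: [0.1, -0.7, -2.0]
grip_width: 0.0396
```

Emit:
jog_arm --targets '[[3.5,[0,-0.5,0.3],0],[3.5,[0,-0.9,0.8],0],[3.5,[0,-1.4,1.2],0],[3.5,[0,-1.7,1.6],0],[3.5,[0,-2.0,2.1],0],[3.5,[0,-2.3,2.6],0],[3.5,[0,-2.5,3.1],0],[3.5,[0,-2.7,3.7],0]]'

```text
time_s: 6.4
ee_pos: [0.53, 0.222, 0.0827]
eef_rot: [-1.571, -0.0, 1.341]
force: [0.4, -0.5, -1.3]
grip_width: 0.0398
```

```bash
python3 - <<'E'
from h import *
from station import optics
o,c,P=wrist("w4"); e=optics.camera("side"); Q=cloud(e)
print(o["time_s"],o["ee_pos"],o["force"],o["grip_width"])
cr=lambda i,a,b,w,h:cv2.resize(i[b:b+h,a:a+w,::-1],(400,300),interpolation=3)
cv2.imwrite("pics/c4.png",np.hstack([cr(e["img"],200,120,120,90),cr(c["img"],200,130,240,180)]))
E
```

```text
6.4 [0.52998332 0.22201355 0.08267324] [ 0.44965925 -0.49612808 -1.26652594] 0.03983552589768562
```

View pics/c4.png

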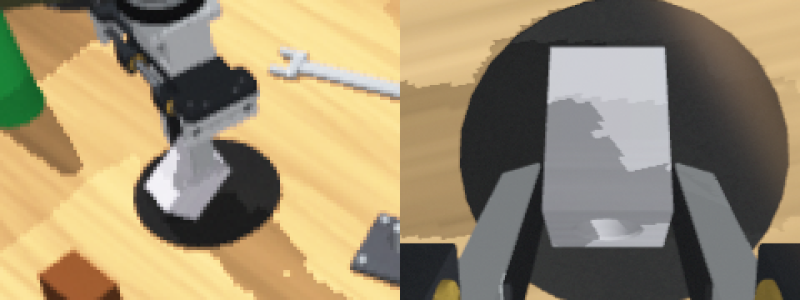

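It is tipping as intended, and the hole shows in the rising end. I'll continue the arc.

Emit:
jog_arm --targets '[[3.5,[0,-0.2,0.6],0],[3.5,[0,-0.3,1.1],0],[3.5,[0,-0.3,1.7],0],[3.5,[0,-0.3,2.3],0],[3.5,[0,-0.2,2.9],0],[3.5,[0,-0.1,3.4],0],[3.5,[0,0.0,4.0],0],[3.5,[0,0.2,4.5],0],[3.5,[0,0.2,4.5],0]]'

```text
time_s: 7.4
ee_pos: [0.4862, 0.2324, 0.0809]
eef_rot: [-1.572, -0.0, 1.341]
force: [-0.2, -0.8, 2.9]
grip_width: 0.04
```

```bash
cat >> h.py <<'E'
def topface(P,xy,lo,hi,rad=.05):
    """fit plane to points near xy in z band -> normal, rect of band"""
    m=(np.hypot(P[...,0]-xy[0],P[...,1]-xy[1])<rad)&(P[...,2]>lo)&(P[...,2]<hi); q=P[m]
    u,s,v=np.linalg.svd(q-q.mean(0),full_matrices=False); return q,v[2]*np.sign(v[2][2]),s/np.sqrt(len(q))
E
python3 - <<'E'
from h import *
from station import optics
o,c,P=wrist("w5"); e=optics.camera("side")
print(o["time_s"],o["ee_pos"],o["force"],o["grip_width"])
cr=lambda i,a,b,w,h:cv2.resize(i[b:b+h,a:a+w,::-1],(400,300),interpolation=3)
cv2.imwrite("pics/c5.png",np.hstack([cr(e["img"],200,120,120,90),cr(c["img"],200,130,240,180)]))
xy=o["ee_pos"][:2]
for rr in (180,200,215,230,245,260): print(rr,np.round(P[rr,324],3))
E
```

```text
7.4 [0.48623303 0.2324032  0.08085181] [-0.22087699 -0.7561755   2.86187294] 0.039985372931151585
180 [0.458 0.24  0.034]
200 [0.466 0.238 0.047]
215 [0.473 0.237 0.054]
230 [0.478 0.236 0.062]
245 [0.483 0.234 0.071]
260 [0.489 0.233 0.076]
```

View pics/c5.png

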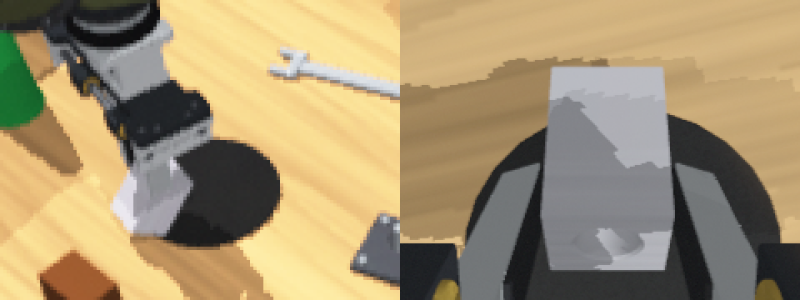

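Emit:
jog_arm --targets '[[3.5,[0,-1,-2],0],[3.5,[0,-1,-6],0],[3.5,[0,-0.5,-6],0],[3.5,[0,0,-6],0],[3.5,[0,0,-5.6],0],[3.5,[0,0.1,-5.0],0],[3.5,[0,0.1,-4.5],0],[3.5,[0,0.2,-4.0],0],[3.5,[0,0.3,-3.5],0],[3.5,[0,0.4,-3.1],0]]'

```text
time_s: 8.5
ee_pos: [0.5163, 0.2253, 0.0766]
eef_rot: [-1.571, -0.0, 1.341]
force: [0.3, 0.1, -1.8]
grip_width: 0.0397
```

```bash
cat > sl.py <<'E'
from h import *
import sys
o,c,P=wrist(sys.argv[1]); np.save("P.npy",P)
print(o["time_s"],o["ee_pos"],o["force"],o["grip_width"])
ax=np.array([np.cos(o["eef_rot"][2]-np.pi/2),np.sin(o["eef_rot"][2]-np.pi/2)]) # away from camera
p=P[100:330,324]; s=(p[:,:2]-o["ee_pos"][:2])@ax*1e3
for i in range(0,230,8): print(100+i,round(s[i],1),round(p[i,2]*1e3,1),end=" | ")
E
python3 sl.py w6
```

```text
8.5 [0.51632404 0.22530742 0.07660311] [ 0.26369659  0.08413798 -1.79103139] 0.03973921386634584
100 -75.2 -0.1 | 108 -70.2 0.2 | 116 -65.2 0.1 | 124 -60.2 0.1 | 132 -55.0 -0.6 | 140 -50.0 0.9 | 148 -44.7 0.5 | 156 -39.9 3.8 | 164 -34.7 4.3 | 172 -29.5 4.4 | 180 -24.0 3.8 | 188 -18.4 3.4 | 196 -13.0 3.9 | 204 -10.2 13.6 | 212 -8.6 26.3 | 220 -6.8 36.5 | 228 -5.4 46.4 | 236 -3.8 54.8 | 244 -2.5 63.1 | 252 -0.7 69.3 | 260 4.1 68.4 | 268 20.9 42.6 | 276 25.6 43.4 | 284 27.4 49.9 | 292 27.7 58.3 | 300 29.1 64.4 | 308 33.7 64.8 | 316 -28.4 168.7 | 324 -28.3 171.5 |
```

It is now about 80° up, with its lower edge on the mat. I'll push a little more, then let it settle and open.

Emit:
jog_arm --targets '[[3.5,[0,0.2,0.3],0],[3.5,[0,0.4,0.7],0],[3.5,[0,0.5,1.0],0],[3.5,[0,0.5,1.0],0],[4.6,[0,0.5,1.0],0],[5.4,[0,0.5,1.0],0],[5.4,[0,0.5,1.0],0],[5.4,[0,0.5,1.0],0]]'

```text
time_s: 9.35
ee_pos: [0.507, 0.2273, 0.0714]
eef_rot: [-1.571, 0.0, 1.341]
force: [-0.1, 0.4, -0.1]
grip_width: 0.0538
```

```bash
python3 sl.py w7; python3 - <<'E'
from h import *
P=np.load("P.npy"); q,n,s=topface(P,(.52,.224),.058,.072); print(); print(len(q),n,s,q[:,2].min(),q[:,2].max()); 
r=cv2.minAreaRect((q[:,:2]*1000).astype(np.float32)); print(r)
E
```

```text
9.35 [0.5070344  0.22732409 0.07141771] [-0.05350756  0.3799546  -0.1000472 ] 0.053846619889607074
100 -75.2 0.2 | 108 -70.3 -0.1 | 116 -65.5 0.6 | 124 -60.5 -0.6 | 132 -55.5 -0.3 | 140 -50.4 -0.1 | 148 -45.3 -0.0 | 156 -40.4 1.7 | 164 -35.0 0.5 | 172 -30.4 4.3 | 180 -25.2 4.6 | 188 -20.1 5.2 | 196 -14.8 5.4 | 204 -9.0 4.1 | 212 -3.5 4.2 | 220 -3.0 19.6 | 228 -3.2 35.0 | 236 -3.3 48.3 | 244 -3.4 60.1 | 252 -0.8 64.3 | 260 3.8 63.9 | 268 18.9 41.4 | 276 24.1 41.2 | 284 28.0 43.6 | 292 27.8 52.9 | 300 28.7 59.9 | 308 31.2 63.7 | 316 -28.1 163.2 | 324 -28.2 166.2 | 
5220 [ 0.01203391 -0.00177513  0.99992601] [0.01649103 0.01357986 0.00207359] 0.05800258406001568 0.07199386404797883
((519.2158813476562, 225.9374237060547), (77.89633178710938, 44.781776428222656), 76.5562973022461)
```

It stands upright with the hole up: the recess floor is at 41 mm under a 64 mm top. I'll regrip it firmly across its centre.

Emit:
jog_arm --targets '[[6.5,[0,0,-1.7],0],[6.5,[0,1.0,-1.7],0],[6.5,[0,2.6,-1.7],0],[6.5,[0,2.6,-1.7],0],[3.5,[0,2.6,-1.7],0],[3.5,[0,2.6,-1.7],0],[3.5,[0,2.6,-1.7],0],[3.5,[0,2.6,-1.7],0],[3.5,[0,2.6,-1.7],0]]' --grip_force 30

```text
time_s: 10.3
ee_pos: [0.5237, 0.2236, 0.046]
eef_rot: [-1.571, -0.0, 1.341]
force: [-1.9, 1.0, 4.4]
grip_width: 0.0399
```

Emit:
jog_arm --targets '[[3.5,[0,-2,0],0],[3.5,[0,-6,0],0],[3.5,[0,-10,0],0],[3.5,[0,-10,0],0],[3.5,[0,-10,0],0]]'

```text
time_s: 10.8
ee_pos: [0.5235, 0.2235, 0.1454]
eef_rot: [-1.571, -0.0, 1.341]
force: [0.1, 0.8, -2.1]
grip_width: 0.0398
```

```bash
python3 sl.py w8; python3 - <<'E'
from h import *
from station import ctrl
d=pickle.load(open("d0.pkl","rb"))
# pin position: both cams: pin points z>.02 in depth; and base plate ctr
for n,(a,b,e,f) in dict(scene=(308,218,342,243),side=(302,180,338,210)).items():
    P=cloud(d[n])[b:f,a:e].reshape(-1,3)
    q=P[(P[:,2]>.022)&(P[:,2]<.045)]; print(n,len(q),np.median(q,0))
    q=P[(P[:,2]>.0045)&(P[:,2]<.012)]; r=cv2.minAreaRect((q[:,:2]*1000).astype(np.float32)); print(r)
E
```

```text
10.8 [0.52349271 0.22345763 0.14543289] [ 0.06605119  0.7741458  -2.12893618] 0.0398202611237489
100 -76.0 1.4 | 108 -69.6 0.2 | 116 -63.2 0.8 | 124 -56.6 0.6 | 132 -72.5 305.9 | 140 -43.7 4.2 | 148 -37.1 4.4 | 156 -30.3 3.6 | 164 -23.5 3.9 | 172 -16.6 3.9 | 180 -9.7 4.2 | 188 -2.8 4.6 | 196 4.3 4.8 | 204 -20.3 118.7 | 212 -20.3 133.6 | 220 -20.2 146.1 | 228 -20.2 157.3 | 236 -18.7 163.2 | 244 -15.5 164.3 | 252 -1.5 140.0 | 260 2.8 140.0 | 268 7.1 140.1 | 276 10.7 141.8 | 284 10.7 150.0 | 292 11.1 156.8 | 300 11.1 163.8 | 308 15.3 163.4 | 316 -28.7 237.9 | 324 -27.9 239.6 | scene 21 [0.61067765 0.03952892 0.03207425]
((608.5611572265625, 38.58613967895508), (73.60639953613281, 69.61908721923828), 18.647829055786133)
side 18 [0.60306577 0.03291898 0.03078232]
((614.3948364257812, 38.67522430419922), (99.65359497070312, 73.9917221069336), 25.072153091430664)
```

The spacer is held upright: its side is vertical, its top is at 163.8 mm and the hole is centred. I'll move near the small stand for one close measurement.

Emit:
jog_arm --targets '[[3.5,[-16.1,0,-18.0],0],[3.5,[-16.1,0,-18.0],0],[3.5,[-16.1,0,-18.0],0],[3.5,[-16.1,0,-18.0],0],[3.5,[-16.1,0,-18.0],0],[3.5,[-16.1,0,-18.0],0],[3.5,[-16.1,0,-18.0],0],[3.5,[-16.1,0,-18.0],0]]'

```text
time_s: 11.65
ee_pos: [0.6613, 0.0267, 0.1441]
eef_rot: [-1.569, 0.0, 1.342]
force: [-0.4, -0.1, -2.5]
grip_width: 0.0399
```

```bash
python3 - <<'E'
from h import *
o,c,P=wrist("w9"); print(o["time_s"],o["ee_pos"],o["eef_rot"],o["force"],o["grip_width"])
near=np.hypot(P[...,0]-.608,P[...,1]-.038)<.055
q=P[near&(P[...,2]>.034)&(P[...,2]<.042)]; print("tip",len(q),q.mean(0),q.min(0),q.max(0))
q=P[near&(P[...,2]>.005)&(P[...,2]<.0115)]; r=cv2.minAreaRect((q[:,:2]*1000).astype(np.float32)); print("base",r)
v,u=np.where(near); print(u.min(),u.max(),v.min(),v.max())
t=np.median(q[:,:2],0)
E
```

```text
11.65 [0.66134279 0.02665302 0.14412859] [-1.56858997e+00  3.07835898e-04  1.34183843e+00] [-0.39233294 -0.07046224 -2.54136716] 0.03990027063649105
tip 137 [0.60730248 0.03849333 0.03800527] [0.6027593  0.03375644 0.03596939] [0.61200987 0.04321759 0.04009639]
base ((607.6264038085938, 38.519691467285156), (70.23292541503906, 70.18382263183594), 18.76691246032715)
0 639 0 399
```

The pin tip is at (0.6073, 0.0385, 0.038) and the base is 70×70 mm. This matches. I'll move over it and go down to about 5 mm above the tip.

Emit:
jog_arm --targets '[[3.5,[0,0,3.5],0],[3.5,[0,0,5.5],0],[3.5,[0,3,5.5],0],[3.5,[0,5.5,5.5],0],[3.5,[0,6,5.5],0],[3.5,[0,6,5.5],0],[3.5,[0,6,5.5],0],[3.5,[0,6,5.5],0]]'

```text
time_s: 12.5
ee_pos: [0.6092, 0.0384, 0.0868]
eef_rot: [-1.573, -0.0, 1.341]
force: [-0.1, -0.7, -2.3]
grip_width: 0.0398
```

Emit:
jog_arm --targets '[[3.5,[0,0.1,0],0],[3.5,[0,0.2,0],0],[3.5,[0,0.3,0],0],[3.5,[0,0.4,0],0],[3.5,[0,0.5,0],0],[3.5,[0,0.5,0],0],[3.5,[0,0.5,0],0]]'

```text
time_s: 13.2
ee_pos: [0.6086, 0.0383, 0.0804]
eef_rot: [-1.571, 0.0, 1.341]
force: [0.3, -0.1, -1.5]
grip_width: 0.0401
```

Emit:
jog_arm --targets '[[3.5,[0,0.1,0],0],[3.5,[0,0.1,0],0],[3.5,[0,0.2,0],0],[3.5,[0,0.2,0],0],[3.5,[0,0.2,0],0]]'

```text
time_s: 13.7
ee_pos: [0.6088, 0.0382, 0.0798]
eef_rot: [-1.572, -0.0, 1.341]
force: [-5.1, -0.0, 13.3]
grip_width: 0.0398
```

It stopped with the bottom at the tip height (0.0798 − 0.0416 ≈ 38 mm) under about 15 N of push. The solid end is at the bottom, so the hole is up and no turning over is needed. Lifting.

Emit:
jog_arm --targets '[[3.5,[0,-1,0],0],[3.5,[0,-4,0],0],[3.5,[0,-8,0],0],[3.5,[0,-12,0],0],[3.5,[0,-12,0],0],[3.5,[0,-12,0],0],[3.5,[0,-12,0],0],[3.5,[0,-12,0],0]]'

```text
time_s: 14.5
ee_pos: [0.6081, 0.0382, 0.1969]
eef_rot: [-1.568, 0.001, 1.341]
force: [1.0, 0.7, -1.5]
grip_width: 0.0401
```

```bash
python3 sl.py w10; python3 - <<'E'
from h import *
from station import ctrl,optics
P=np.load("P.npy"); o=ctrl.get_obs(); print(); print(o["joint_vel"].round(3))
zt=np.percentile(P[230:312,290:360,2][P[230:312,290:360,2]<.3],90); q,n,s=topface(P,o["ee_pos"][:2],zt-.006,zt+.006,.03); print(zt,len(q),n,s*1e3)
c=cv2.imread("pics/w10.png"); sd=optics.camera("scene"); b=sd["img"][90:270,160:520,::-1]
cv2.imwrite("pics/c10.png",np.hstack([c[130:330,220:420],cv2.resize(b,(400,200))]))
E
```

```text
14.5 [0.60812118 0.03822327 0.1969146 ] [ 1.0405931  0.6550046 -1.5144302] 0.04005371352006338
100 -77.2 -0.9 | 108 -69.7 0.6 | 116 -62.1 -0.6 | 124 -54.6 0.9 | 132 -46.9 1.1 | 140 -39.7 7.3 | 148 -32.1 8.6 | 156 -24.4 8.7 | 164 -16.5 9.0 | 172 -8.5 8.4 | 180 -5.2 31.8 | 188 0.9 38.0 | 196 16.0 8.1 | 204 -20.3 169.8 | 212 -20.4 185.3 | 220 -20.1 197.4 | 228 -19.9 208.3 | 236 -19.1 216.0 | 244 -14.9 214.5 | 252 -1.4 191.3 | 260 2.3 192.5 | 268 7.1 191.7 | 276 10.5 193.5 | 284 10.5 201.9 | 292 10.6 209.2 | 300 11.0 215.5 | 308 15.6 214.5 | 316 -27.7 288.4 | 324 -28.4 292.5 | 
[ 0.002 -0.004 -0.008 -0.002  0.002 -0.001]
0.2158205380135142 6931 [-0.00408321  0.0039147   0.999984  ] [13.90732825 12.18271955  1.57633215]
```

View pics/c10.png

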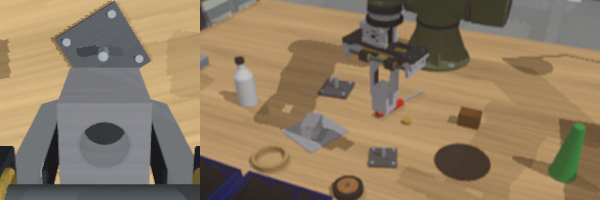

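The wrist view shows the hole facing straight up at (104,140). The scene view shows the cone, oiler, brush wheel and the other spacer undisturbed. The top face is level (normal 0.99998 along z) and the spacer's centre is at about 0.185 m. I'll let it settle and hand in.

Emit:
jog_arm --targets '[[3.5,[0,0,0],0],[3.5,[0,0,0],0],[3.5,[0,0,0],0],[3.5,[0,0,0],0]]'

```text
time_s: 15.0
ee_pos: [0.6086, 0.0383, 0.1984]
eef_rot: [-1.571, 0.0, 1.341]
force: [0.2, -0.5, -2.4]
grip_width: 0.0397
```

```bash
python3 -c "
from station import ctrl
o=ctrl.get_obs(); print(o['ee_pos'],o['grip_width'],abs(o['joint_vel']).max()); print(ctrl.hand_in())"
```

```text
[0.60859947 0.03826656 0.19844308] 0.039735367528553105 0.001589495274470208
the job is handed in; nothing more can be done
None
```

The job is handed in at about 15 s. The gripper holds the spacer from the mat with its hole pointing straight up, so no turning over was needed.

- **Standing it up:** The first grip, at 4 N, carried the spacer level instead of letting it swing. I set it back on the mat, regripped lightly by the fingertips near the end with the hole and tipped it up on its other end. I then regripped it across the middle at 30 N.
- **Pin test:** I pressed it on the smaller stand's pin with about 15 N. It stopped with its lower end at about 38 mm, the tip's height, so the solid end was at the bottom. This agrees with the depth images, which showed the hole at the other end. During the press there was also a sideways force of about 5 N.
- **Last checks:** The top face is level and the hole shows in it. The middle of the spacer is about 0.185 m above the bench, the grip width is 39.7 mm, and the arm is still. In the last scene picture the other spacer, cone, oil bottle and brush wheel look untouched, though I did not measure their positions again. No check failed.

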